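# Clamp a jar in the one-handed jar holder

### The arm

A 7-joint arm with a two-finger parallel gripper is mounted at the origin on a cart in front of the work surface, level with it; the furniture and walls round the work are solid. World frame = base frame: x ahead of the robot, y to its left, z up, the work surface at z = 0. Lengths are in mm, angles in degrees, forces in N, time in s.
With the tool pointing down it reaches from about 350 to 900 mm from the base axis. Payload 19.9 kg.
Tool frame: the origin (TCP) lies between the finger pads; the fingertips stand r.tcp_to_tips ahead of it and the grasp point (between the pads) lies 8 mm behind it (r.tcp_to_tips is the distance from the TCP to the fingertips, in mm); z points along the fingers, y is the line along which they close (so a half turn about z gives the same grasp; the last joint's range is limited). The gripper opens to 85 mm and grips with 20 to 120 N. Pads are 22 mm wide; open, the fingers measure 114 mm over their backs; the gripper's body (76 mm by 85 mm) begins 54 mm behind the grasp point. The pads swing forward as they close: fully open they stand 13 mm farther back than shut.
Start: joints at [63.627, 23.915, -0.59, 92.452, 0.269, 63.638, -3.037], TCP at [254.159, -570.969, 242.26] pointing down, gripper open.
Joint ranges: [-161.28, 161.28], [-22.2, 115.67], [-73.04, 71.86], [3.21, 147.25], [-68.34, 248.33], [10.77, 114.83], [-161.83, 161.83]. Speed limits (degrees/s): [108.29, 108.29, 136.94, 136.94, 172.46, 172.46, 172.46].

### API

Orientations are given as a 3x3 rotation matrix whose columns are the frame's x, y, z axes.
In Python, from plant import telemetry, read_camera, camera_info, job, boxes_of, outline_of, place_of, r gives the robot as it stands.
- The arm moves only by the shell command python3 -m jog 'ROWS' [OPENING] [FORCE]. ROWS is a JSON object of lists of equal length, an entry for each row: "delta_pos": the shift along the world's x, y, z in m, a list of three; "turn": the turn about the world's z in degrees. A call has exactly 10 rows; each row is the pose to reach, as a shift and turn from the pose commanded when the call began; what a row does not reach only later rows make up. A row lasts 1/10 s, in which the tool goes at most 50 mm and 8.59 degrees, less where a joint would pass 70% of its speed; a pose out of reach is approached as far as the arm can. A call with a gripper value outside its range is refused whole. OPENING is the closure, from -1 (fully open) to 1 (shut), set as the call begins (- or left out, the last holds). The fingers move at their own pace and stop on an object; FORCE is the grip in N (left out, the last holds). Time passes only in rows, so rows that repeat a pose let the fingers close, or fill a call up. It gives the time, the measured TCP pose, the force, the opening and the grip force at its end, in the units of the state.
- telemetry.observe(): the state, without advancing time (a new reading comes with each control period).
- read_camera(name): name is "scene" or "top" or "wrist"; returns the picture (384x512x3 uint8, red, green, blue); there is no depth.
- camera_info(name): a dict with "intrinsics" (3x3 intrinsics, pixels), "R" (3x3) and "t" (3): a world point X has camera coordinates R X + t; the wrist camera has in their place "hand_eye" (4x4, takes a point from camera to tool coordinates, whose origin is the TCP and whose axes are the flange's). Camera axes: x right, y down, z forward; pixel columns grow to the right and rows downward; lengths in mm; the calibration is good to about 2 mm. A picture is of the moment at which its call begins: read the wrist's pose just before it. camera_info takes no time and is no camera call.
- job.finish_job(): hands the job in; it is judged then, once.
Trained networks look in the newest picture that a camera, given by its name, has taken for a name from the list of things; names that differ only in an ending like _2 or _b are one class to them, and where a whole thing is asked for, a point or a joint stands for the part that bears it (a point fixed in the world has none). Each returns a list of dicts, best first, with "p" (0 to 1); they miss things now and then, are a little off and sometimes report something else, mostly with a low value. They report only what shows in the picture. A call takes as long as a camera call. They do not tell look-alikes from the thing itself.
- boxes_of(camera, query): "uv" ([column, row] in pixels, amid what is visible of it).
- outline_of(camera, query): "region" (384x512 bool, what is visible of it) and "uv" ([column, row] in pixels, amid what is visible of it).
- place_of(camera, query): "uv" ([column, row] in pixels: a listed point, or the origin of a listed thing).
The state is a dict: "time_s": time; "joint_pos": joint angles; "joint_velocities": joint speeds; "joint_efforts": joint torques, N m; "tool_pos": TCP position; "eef_rot": TCP orientation; "wrist_force": force on the tool from outside, world axes, zero at the start; "torque": the same for the moment, N m; "opening": opening from 0.0 (shut) to 1.0 (fully open); "grasp_force": force on a finger pad.
Only numpy, scipy, OpenCV 4.12 (cv2) and the standard library are available. Lean on these libraries where they do the work, as an engineer would, in place of code of your own. Each camera call takes 0.05 s, during which the arm holds its last target. There are 200 camera calls.

### The job

Get the white jar ready for one-handed opening: with the fingertips, push it along the worktop, without lifting or tipping it, fully home into the grey jar holder. Then flip the holder's red-tipped toggle lever across the front of the jar, past its centre, so that it snaps shut. Leave the other things where they stand.

Things in the scene. Friction and masses are not known exactly. Their poses are not given: they have to be found in the camera images.
- jar_centre (a point): centre (half-way up, 40 mm above the worktop) of the loose white round jar with a pale blue label: 70 mm in diameter, 79 mm tall, about 0.3 kg, upright; z of its frame points up
- jar_seat (a point): where jar_centre is to come, in the fixed grey holder: a U of 50 mm high walls, 40 mm above the worktop. Axes: x level from the open mouth to the back wall, y left, z up. Inside, the back wall is 36 mm behind this point, the side walls 38 mm to either side (3 mm of play for the jar); the mouth flares from 5 mm to 26 mm before it, there 110 mm wide; the jar's front stands out of it
- lever_pivot (a point): the lever's upright pivot on a 34 mm high block left of the mouth: 43 mm before (-x) and 72 mm to the left (+y) of jar_seat, 46 mm above the worktop, the height of the lever's bar; axes as jar_seat. A short spring strut joins the lever's tail to a post 66 mm high, 36 mm behind and 27 mm left of the pivot
- lever_grip (a point): centre, 72 mm above the worktop, of the lever's red upright grip, 20 mm in diameter, from 55 to 89 mm above the worktop; it moves with the lever on a level circle of 109 mm radius about lever_pivot. The steel bar from pivot to grip is 11 mm wide and spans 40 to 52 mm above the worktop. The frame's x points from the pivot to the grip, z up
- clamp_lever (a joint): lever angle, rad, growing counter-clockwise seen from above. 0 = open: it points out of the mouth (-x of jar_seat), 0.26 rad outwards to the left. 1.83 = shut: straight across the front of the jar, along -y of jar_seat, 2 mm clear of a jar that is home; a jar not home blocks it. An over-centre spring drives it to the nearer end; centre at 0.92; about 2 N at the grip moves it
- mug_mid (a point): loose red mug, a bystander, 82 mm across and 85 mm tall, point 40 mm above its foot
- timer_mid (a point): loose white egg timer, a bystander, 67 mm across and 57 mm tall, point 28 mm above its foot
- orange_mid (a point): loose glass jar with an orange lid, a bystander, 84 mm across and 112 mm tall, point 56 mm above its foot
- milk_mid (a point): loose white and blue milk carton, a bystander, 60 x 60 x 110 mm, point 55 mm above its foot
- can_mid (a point): loose drink can, a bystander, 66 mm across and 115 mm tall, point 57 mm above its foot
There are look-alikes about, which are no part of the job. Leave any green or purple look-alike of the part that bears jar_centre alone.

How it is judged:
By the outcome, as a careful person would: the job done as asked, in the order asked, and still so for the second after the job is handed in, with the robot touching nothing.
It also fails if it takes over 54 s, if anything falls off the work surface, if the arm or the gripper's body presses on something with over 40 N, if the wrist force passes 120 N, or if a joint passes its speed limit or range.

## Working session

There is one attempt and no reset: what is moved stays moved. The work goes in short steps, Python scripts to look and compute and a shell command to move; the robot and the scene stay as the last step left them, time stands still between calls to the robot, and variables do not carry over. Pictures are saved under pics/ and viewed, at most 12 in all, crops included, and the job is handed in when it is done.

```bash
mkdir -p pics; ls; cat > h.py <<'E'
import numpy as np, cv2
from plant import telemetry, read_camera, camera_info, job, boxes_of, outline_of, place_of, r
def ray(cam,uv):
    c=camera_info(cam);K=np.array(c["intrinsics"])
    d=np.linalg.solve(K,[uv[0],uv[1],1.0])
    if cam=="wrist":
        s=telemetry.observe();H=np.array(c["hand_eye"]);Rt=np.array(s["eef_rot"])
        return Rt@H[:3,3]+np.array(s["tool_pos"]),Rt@H[:3,:3]@d
    R=np.array(c["R"]);t=np.array(c["t"]);return -R.T@t,R.T@d
def at(cam,uv,z):
    o,d=ray(cam,uv);return o+d*(z-o[2])/d[2]
def proj(cam,X):
    c=camera_info(cam);p=np.array(c["intrinsics"])@(np.array(c["R"])@X+np.array(c["t"]));return p[:2]/p[2]
E
python3 - <<'E'
from h import *
Z=dict(jar_centre=40,jar_seat=40,lever_pivot=46,lever_grip=72,mug_mid=40,timer_mid=28,orange_mid=56,milk_mid=55,can_mid=57)
ims=[]
for cam in("top","scene"):
    im=read_camera(cam);cv2.imwrite(f"pics/{cam}0.png",im[:,:,::-1])
    print(cam,ray(cam,(256,192))[0].round())
    for q,z in Z.items():
        for d in place_of(cam,q)[:4]:
            if d["p"]>.15: print(cam,q,round(d["p"],2),np.round(d["uv"]),at(cam,d["uv"],z).round())
print(r.tcp_to_tips,telemetry.observe()["time_s"])
E
```

```text
pics
top [ 304.  -77. 1288.]
top jar_centre 0.94 [294. 190.] [ 502. -182.   40.]
top jar_centre 0.94 [361. 284.] [ 244. -351.   40.]
top jar_centre 0.76 [205. 192.] [499.  64.  40.]
top jar_centre 0.55 [292. 224.] [ 407. -171.   40.]
top jar_seat 0.68 [222. 145.] [632.  17.  40.]
top lever_pivot 0.81 [196. 159.] [591.  89.  46.]
top lever_grip 0.56 [176. 191.] [498. 140.  72.]
top mug_mid 0.66 [382. 208.] [ 447. -420.   40.]
top timer_mid 0.72 [331. 238.] [ 370. -278.   28.]
top orange_mid 0.79 [165. 121.] [699. 174.  56.]
scene [-305.  726. 1027.]
scene jar_centre 0.8 [260. 211.] [456. -68.  40.]
scene jar_centre 0.8 [271. 186.] [ 514. -182.   40.]
scene jar_centre 0.62 [372. 199.] [ 247. -360.   40.]
scene jar_centre 0.57 [222. 222.] [501.  45.  40.]
scene jar_seat 0.92 [204. 195.] [634.   3.  40.]
scene lever_pivot 0.96 [192. 214.] [585.  89.  46.]
scene lever_grip 0.7 [199. 229.] [499. 135.  72.]
scene mug_mid 0.84 [333. 163.] [ 450. -426.   40.]
scene timer_mid 0.69 [326. 197.] [ 360. -275.   28.]
scene timer_mid 0.46 [200. 196.] [648.   7.  28.]
scene orange_mid 0.71 [147. 206.] [697. 173.  56.]
scene orange_mid 0.36 [293. 164.] [ 528. -303.   56.]
scene milk_mid 0.75 [144. 247.] [565. 276.  55.]
scene can_mid 0.79 [293. 163.] [ 533. -308.   57.]
11.0 1.0
```

```bash
python3 - <<'E'
import cv2
a=cv2.imread("pics/top0.png")[90:310,130:420];cv2.imwrite("pics/top0c.png",cv2.resize(a,(790,599),interpolation=cv2.INTER_CUBIC))
a=cv2.imread("pics/scene0.png")[130:290,120:400];cv2.imwrite("pics/scene0c.png",cv2.resize(a,(798,456),interpolation=cv2.INTER_CUBIC))
E
```

```text
(no output)
```

View pics/top0c.png

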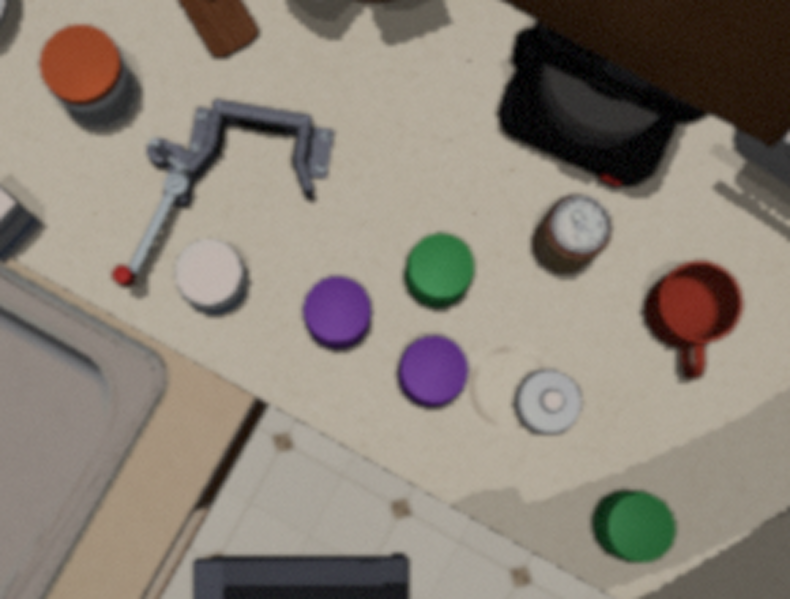

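View pics/scene0c.png

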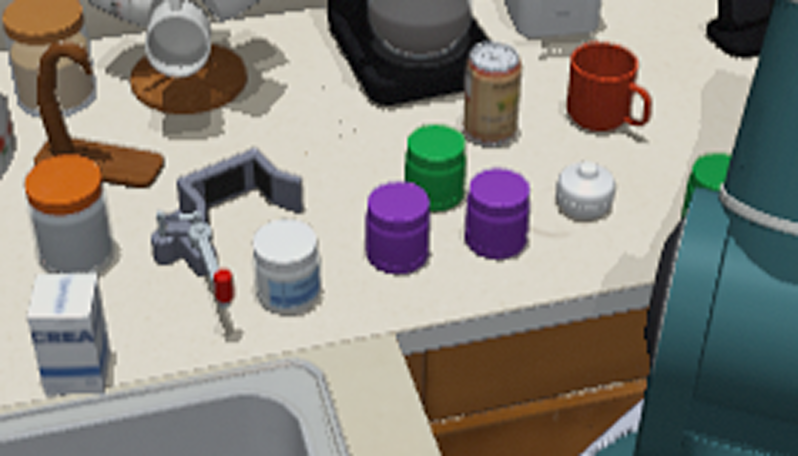

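Top view: candidates for the jar are white (207,191), purple (254,204) and (289,226), green (291,189) and (363,283). The white one with the blue label, at about (205,192), is the jar. The holder is at about (226,140) with its mouth towards the robot, the pivot is at (196,158), and the red grip is at (175,191). The scene crop confirms the blue label on the white jar and the open lever.

```bash
python3 - <<'E'
from h import *
s=telemetry.observe();print(np.round(s["eef_rot"],3).tolist(),s["tool_pos"],s["wrist_force"])
print(np.round(camera_info("wrist")["hand_eye"],2).tolist(),np.round(camera_info("wrist")["intrinsics"]).tolist())
E
python3 -m jog '{"delta_pos":[[0.01,0.05,0.02],[0.02,0.1,0.04],[0.035,0.145,0.06],[0.045,0.19,0.06],[0.055,0.24,0.06],[0.07,0.285,0.06],[0.08,0.33,0.06],[0.095,0.38,0.06],[0.105,0.425,0.06],[0.115,0.47,0.06]],"turn":[0,0,0,0,0,0,0,0,0,0]}' -1 20
```

```text
[[0.914, 0.407, -0.0], [0.407, -0.914, 0.0], [-0.0, -0.0, -1.0]] [ 254.1646113  -570.96703562  242.26852239] [ 0.76983771 -1.04344507  0.15570501]
[[0.0, -0.96, -0.28, 71.85], [1.0, 0.0, -0.0, 1.06], [0.0, -0.28, 0.96, -131.42], [0.0, 0.0, 0.0, 1.0]] [[297.0, 0.0, 256.0], [0.0, 297.0, 198.0], [0.0, 0.0, 1.0]]
time_s: 2.0
tool_pos: [369.2, -98.8, 302.5]
eef_rot: [[0.913, 0.407, 0.001], [0.407, -0.913, -0.001], [0.0, 0.001, -1.0]]
wrist_force: [1.3, -1.2, -0.5]
opening: 0.998
grasp_force: 0.0
```

```bash
python3 -m jog '{"delta_pos":[[0.03,0.03,0],[0.065,0.06,0],[0.095,0.09,0],[0.13,0.12,0],[0.17,0.15,0],[0.17,0.15,0],[0.17,0.15,0],[0.17,0.15,0],[0.17,0.15,0],[0.17,0.15,0]],"turn":[-8,-16,-24,-32,-40,-40,-40,-40,-40,-40]}'
python3 - <<'E'
from h import *
im=read_camera("wrist");cv2.imwrite("pics/w1.png",im[:,:,::-1])
for q,z in dict(jar_centre=40,jar_seat=40,lever_pivot=46,lever_grip=72).items():
    for d in place_of("wrist",q)[:3]:
        if d["p"]>.15: print(q,round(d["p"],2),np.round(d["uv"]),at("wrist",d["uv"],z).round(1))
E
```

```text
time_s: 3.0
tool_pos: [538.8, 48.2, 302.5]
eef_rot: [[0.961, -0.276, 0.0], [-0.276, -0.961, -0.001], [0.001, 0.0, -1.0]]
wrist_force: [-1.1, -0.2, 0.4]
opening: 0.997
grasp_force: 0.0
jar_centre 0.89 [425. 144.] [ 509. -173.   40.]
jar_centre 0.64 [355. 197.] [462.7 -71.3  40. ]
jar_centre 0.64 [432. 217.] [ 404.3 -169.3   40. ]
lever_pivot 0.61 [210. 132.] [600.3  92.1  46. ]
lever_grip 0.74 [200. 218.] [501.5 135.5  72. ]
```

View pics/w1.png

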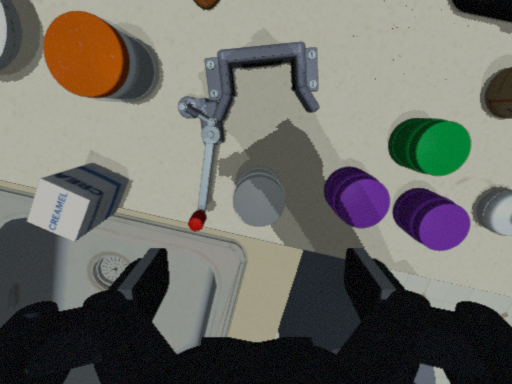

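The wrist view shows the white jar at about (259,197), the pivot at (210,132), the grip at (197,220), the holder's back wall from (222,55) to (300,47) and the right flare end at (314,106).

```bash
python3 - <<'E'
from h import *
from scipy.optimize import least_squares
im=cv2.imread("pics/w1.png")
cv2.imwrite("pics/w1c.png",cv2.resize(im[30:240,170:340],(486*5//4,600),interpolation=cv2.INTER_CUBIC))
c=camera_info("wrist");K=np.array(c["intrinsics"]);H=np.array(c["hand_eye"]);s=telemetry.observe();R=np.array(s["eef_rot"]);t=np.array(s["tool_pos"])
def pw(X):
    p=K@(H[:3,:3].T@(R.T@(np.array(X)-t)-H[:3,3]));return p[:2]/p[2]
# jar via outlines (white one), silhouette centroid matched by model
for cam in("top","scene","wrist"):
    if cam!="wrist": read_camera(cam)
    for o in outline_of(cam,"jar_centre"):
        p=at(cam,o["uv"],40)
        if abs(p[0]-500)<40 and abs(p[1]-55)<35: print(cam,o["p"],o["uv"],p.round(1),o["region"].sum())
f=lambda x:np.r_[pw(at("wrist",(210,132),52))]
for n,uv,z in[("pivot",(210,132),52),("flareR",(314,106),50),("backL",(222,55),50),("backR",(300,47),50),("grip",(196,219),89),("jartop",(259,200),79)]:
    print(n,at("wrist",uv,z).round(1))
E
```

```text
scene 0.76 [220.8, 222.3] [501.4  50.2  40. ] 705
wrist 0.67 [258.9, 194.7] [502.5  55.8  40. ] 2607
pivot [601.2  91.7  52. ]
flareR [595.5 -41.1  50. ]
backL [681.5  50.2  50. ]
backR [664.4 -40.1  50. ]
grip [507.1 135.5  89. ]
jartop [506.4  54.9  79. ]
```

View pics/w1c.png

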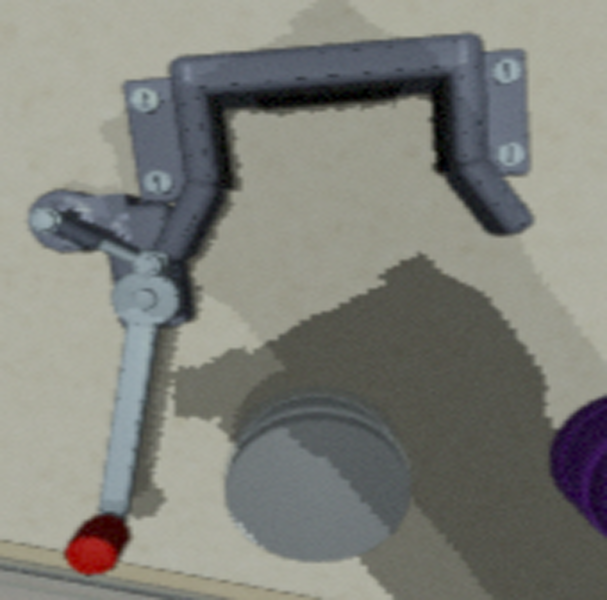

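```bash
python3 - <<'E'
from h import *
from scipy.optimize import least_squares
F=[((212,95),50,(36,38)),((435,82),50,(36,-38)),((440,170),50,(-5,-38)),((222,190),50,(-5,38)),((495,235),50,(-26,-55)),((147,298),53,(-43,72))]
W=np.array([at("wrist",(170+u/3.571,30+v/2.857),z)[:2] for (u,v),z,_ in F]);L=np.array([f[2] for f in F])
def rot(a): return np.array([[np.cos(a),-np.sin(a)],[np.sin(a),np.cos(a)]])
s=least_squares(lambda p:(p[:2]+L@rot(p[2]).T-W).ravel(),[633,8,-.2],loss="soft_l1",f_scale=3)
p=s.x;print(p[:2],np.degrees(p[2]));print((p[:2]+L@rot(p[2]).T-W).round(1))
g=at("wrist",(196,224),89)[:2];j=at("wrist",(259,200.8),79)[:2];Ri=rot(-p[2])
print("grip",g,Ri@(g-p[:2]),"jar",j,Ri@(j-p[:2]))
a=p[:2]+rot(p[2])@np.array([-148,100]);print("grip pred",a)
E
```

```text
[628.27566552  14.73872599] -10.925437477737306
[[ 0.3  0.6]
 [ 1.5 -1.6]
 [-5.  -0.5]
 [-3.4  0.5]
 [ 2.2 -1.3]
 [ 1.6  2.6]]
grip [500.88278377 137.64059923] [-148.37760484   96.52928647] jar [505.35133062  55.17150461] [-128.35957041   16.40190179]
grip pred [501.91135353 140.97683694]
```

```bash
python3 -m jog '{"delta_pos":[[-0.04,0.01,0],[-0.08,0.02,0],[-0.114,0.022,-0.03],[-0.114,0.022,-0.075],[-0.114,0.022,-0.12],[-0.114,0.022,-0.165],[-0.114,0.022,-0.21],[-0.114,0.022,-0.25],[-0.114,0.022,-0.269],[-0.114,0.022,-0.269]],"turn":[5,5,5,5,5,5,5,5,5,5]}' 0.1
python3 - <<'E'
from h import *
im=read_camera("wrist");cv2.imwrite("pics/w2.png",im[:,:,::-1])
s=telemetry.observe();print(s["tool_pos"],s["opening"])
E
```

```text
time_s: 4.5
tool_pos: [423.7, 71.2, 31.3]
eef_rot: [[0.982, -0.19, -0.004], [-0.19, -0.982, 0.0], [-0.004, 0.001, -1.0]]
wrist_force: [0.0, 0.8, 1.1]
opening: 0.455
grasp_force: 0.0
[424.64942098  71.30001368  32.82262525] 0.4541701266476965
```

View pics/w2.png

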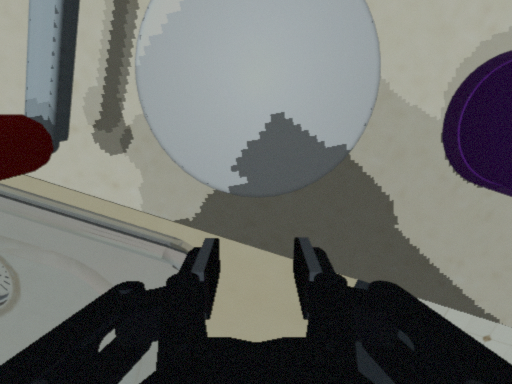

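The white jar's lid (centre about (258,70)) sits on the centre line between the two fingertips (columns 215 and 300). I'm pushing it along the holder axis.

```bash
python3 -m jog '{"delta_pos":[[0.025,-0.005,0],[0.034,-0.007,0],[0.044,-0.009,0],[0.053,-0.013,0],[0.063,-0.017,0],[0.072,-0.021,0],[0.082,-0.025,0],[0.091,-0.029,0],[0.101,-0.033,0],[0.11,-0.037,0]],"turn":[0,0,0,0,0,0,0,0,0,0]}'
python3 - <<'E'
from h import *
im=read_camera("wrist");cv2.imwrite("pics/w3.png",im[:,:,::-1])
s=telemetry.observe();print(s["tool_pos"],s["wrist_force"])
E
```

```text
time_s: 5.55
tool_pos: [535.1, 34.2, 33.9]
eef_rot: [[0.982, -0.19, -0.001], [-0.19, -0.982, 0.0], [-0.001, -0.0, -1.0]]
wrist_force: [-6.0, 1.9, 7.4]
opening: 0.451
grasp_force: 4.7
[536.56285002  33.3591664   34.00132237] [-2.10293676  0.51564997  1.92650429]
```

View pics/w3.png

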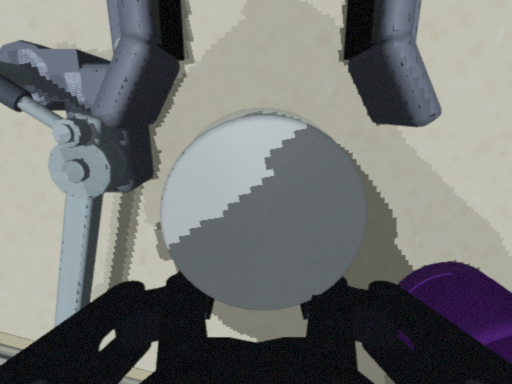

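The jar (264,210) lies on the centre line of the holder mouth, whose walls are at columns 182 and 348. Continuing straight in.

```bash
python3 -m jog '{"delta_pos":[[0.0095,-0.003,0],[0.0195,-0.005,0],[0.029,-0.007,0],[0.036,-0.008,0],[0.042,-0.009,0],[0.046,-0.01,0],[0.049,-0.0105,0],[0.051,-0.011,0],[0.053,-0.011,0],[0.053,-0.011,0]],"turn":[0,0,0,0,0,0,0,0,0,0]}'
python3 - <<'E'
from h import *
im=read_camera("wrist");cv2.imwrite("pics/w4.png",im[:,:,::-1])
s=telemetry.observe();print(s["tool_pos"],s["wrist_force"])
E
```

```text
time_s: 6.6
tool_pos: [587.9, 22.9, 33.8]
eef_rot: [[0.982, -0.191, -0.001], [-0.191, -0.982, -0.0], [-0.001, 0.0, -1.0]]
wrist_force: [-5.1, 0.4, 5.0]
opening: 0.449
grasp_force: 3.4
[587.9396129   22.9409901   33.75750133] [-4.35786333 -0.82435943  5.45569636]
```

View pics/w4.png

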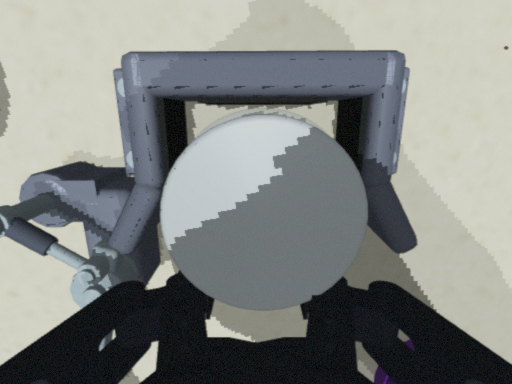

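The jar is inside, but there is still a gap between its lid edge (row 112) and the back wall (row 95). I'll compute it.

```bash
python3 - <<'E'
from h import *
a=at("wrist",(264,96),50);b=at("wrist",(264,113),79);c=at("wrist",(264,310),79);e=at("wrist",(264,104),0)
u=np.array([.982,-.1895,0])
print(u@(a-b),u@(e-b),u@(b-c)) 
E
python3 -m jog '{"delta_pos":[[0.003,-0.0005,0],[0.006,-0.001,0],[0.008,-0.0015,0],[0.010,-0.002,0],[0.011,-0.002,0],[0.012,-0.002,0],[0.013,-0.0025,0],[0.014,-0.0025,0],[0.014,-0.0025,0],[0.014,-0.0025,0]],"turn":[0,0,0,0,0,0,0,0,0,0]}'
```

```text
5.858796340083626 4.225020549101513 64.17566619869828
time_s: 7.65
tool_pos: [591.8, 22.4, 32.6]
eef_rot: [[0.982, -0.188, -0.021], [-0.188, -0.982, -0.002], [-0.02, 0.006, -1.0]]
wrist_force: [-81.9, 7.5, 64.3]
opening: 0.456
grasp_force: 53.1
```

The jar met the back wall (force rose to 82 N), so it is home. Retreating, raising and moving to the outer side of the lever's grip.

```bash
python3 -m jog '{"delta_pos":[[-0.012,0.002,0],[-0.03,0.006,0],[-0.05,0.01,0],[-0.07,0.014,0],[-0.075,0.015,0.04],[-0.08,0.02,0.085],[-0.08,0.065,0.085],[-0.08,0.11,0.085],[-0.08,0.15,0.085],[-0.08,0.164,0.085]],"turn":[0,0,0,0,0,0,-4,-8,-12,-14]}' 1
python3 - <<'E'
from h import *
im=read_camera("wrist");cv2.imwrite("pics/w5.png",im[:,:,::-1])
s=telemetry.observe();print(s["tool_pos"],s["wrist_force"],s["joint_pos"])
p=np.array([599.5,92.5])
for f in range(0,106,7):
    a=np.radians(155+f);u=np.array([np.cos(a),np.sin(a)]);t=np.array([-u[1],u[0]]);print(f,(p+109*u-25*t).round())
E
```

```text
time_s: 8.65
tool_pos: [521.6, 188.9, 119.2]
eef_rot: [[0.907, -0.421, 0.001], [-0.421, -0.907, 0.002], [0.0, -0.002, -1.0]]
wrist_force: [-0.2, -0.7, 0.0]
opening: -0.001
grasp_force: 0.0
[521.56628509 189.49270671 119.08259707] [-1.62201788  2.45969213  0.45618948] [   0.93764949   28.53722754  -30.30678347  107.71719218   18.63360641
   48.55779451 -153.75755044]
0 [511. 161.]
7 [504. 150.]
14 [497. 138.]
21 [493. 125.]
28 [489. 112.]
35 [488.  98.]
42 [488.  85.]
49 [490.  71.]
56 [493.  58.]
63 [498.  45.]
70 [505.  33.]
77 [513.  22.]
84 [522.  12.]
91 [532.   3.]
98 [544.  -4.]
105 [556. -11.]
```

View pics/w5.png

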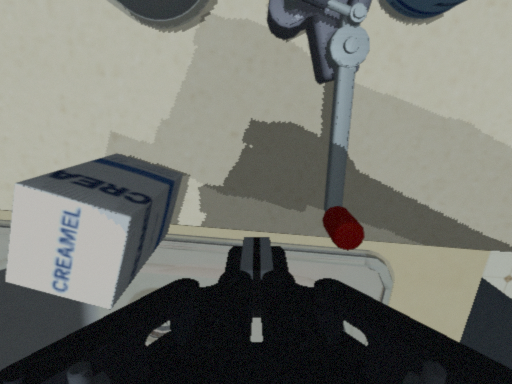

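The closed fingertips (256,245) stand on the outer side of the red grip (345,228) with a clear gap, and the milk carton is well clear. Descending and sweeping along the lever's circle.

```bash
python3 -m jog '{"delta_pos":[[0,0,-0.025],[0,0,-0.047],[-0.011,-0.023,-0.047],[-0.018,-0.034,-0.047],[-0.025,-0.046,-0.047],[-0.029,-0.059,-0.047],[-0.033,-0.072,-0.047],[-0.034,-0.086,-0.047],[-0.034,-0.099,-0.047],[-0.034,-0.099,-0.047]],"turn":[0,0,0,7,14,21,28,35,42,42]}'
python3 - <<'E'
from h import *
im=read_camera("wrist");cv2.imwrite("pics/w6.png",im[:,:,::-1])
s=telemetry.observe();print(s["tool_pos"],s["wrist_force"],s["joint_pos"][6])
E
```

```text
time_s: 9.7
tool_pos: [488.3, 83.4, 71.4]
eef_rot: [[0.956, 0.292, -0.0], [0.292, -0.956, -0.001], [-0.0, 0.001, -1.0]]
wrist_force: [-0.7, 0.9, 0.4]
opening: -0.001
grasp_force: 0.3
[488.29299831  84.59578478  71.45426468] [-0.04663644 -0.13389388  0.05049048] -110.99493516995004
```

View pics/w6.png

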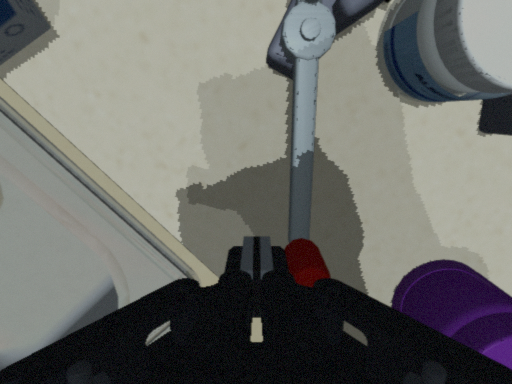

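The fingers (256,260) press the grip (305,262) and the lever is swung about 42°. Continuing past its centre.

```bash
python3 -m jog '{"delta_pos":[[0.002,-0.014,0],[0.005,-0.027,0],[0.010,-0.040,0],[0.017,-0.052,0],[0.025,-0.063,0],[0.034,-0.073,0],[0.044,-0.082,0],[0.044,-0.082,0],[0.044,-0.082,0],[0.044,-0.082,0]],"turn":[7,14,21,28,35,42,49,49,49,49]}'
python3 - <<'E'
from h import *
im=read_camera("wrist");cv2.imwrite("pics/w7.png",im[:,:,::-1])
s=telemetry.observe();print(s["tool_pos"],s["wrist_force"],s["joint_pos"][6])
E
```

```text
time_s: 10.75
tool_pos: [531.7, 4.5, 71.4]
eef_rot: [[0.409, 0.912, -0.0], [0.912, -0.409, -0.0], [-0.0, -0.0, -1.0]]
wrist_force: [0.0, 0.6, -0.6]
opening: 0.002
grasp_force: 0.0
[531.79815024   4.37571778  71.40977649] [0.69108138 0.40308457 0.13653963] -59.05874984833962
```

View pics/w7.png

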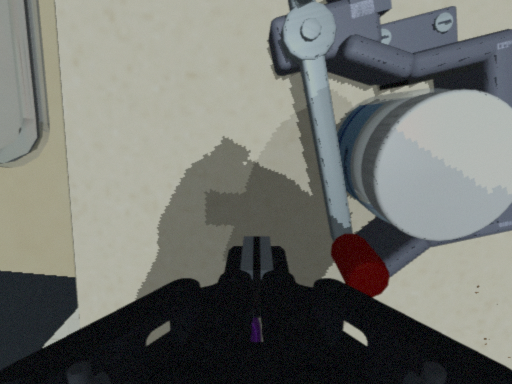

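The lever has run ahead of the fingers and lies across the jar's front. Raising, backing off and verifying the angle and the jar's position.

```bash
python3 - <<'E'
from h import *
a=at("wrist",(311,29),53)[:2];b=at("wrist",(340,222),52)[:2];g=at("wrist",(368,277),89)[:2]
for q in(b,g):
    d=q-a;print(a,q,np.degrees(np.arctan2(d[1],d[0])),np.hypot(*d))
E
python3 -m jog '{"delta_pos":[[-0.01,0,0.02],[-0.01,0,0.06],[-0.01,0,0.1],[-0.01,0,0.15],[-0.01,0,0.2],[-0.005,0,0.24],[0,0,0.24],[0,0,0.24],[0,0,0.24],[0,0,0.24]],"turn":[-8,-16,-24,-32,-40,-48,-56,-64,-72,-77]}'
python3 - <<'E'
from h import *
im=read_camera("wrist");cv2.imwrite("pics/w8.png",cv2.resize(im[0:300,120:420,::-1],(600,600),interpolation=cv2.INTER_CUBIC))
s=telemetry.observe();print(s["tool_pos"],s["wrist_force"])
E
```

```text
[599.06189701  91.31706995] [579.91628143  -1.97913424] -101.59685029059752 95.24041323121462
[599.06189701  91.31706995] [578.00965166 -13.50034569] -101.3565783446556 106.910652685232
time_s: 11.8
tool_pos: [531.8, 4.3, 311.4]
eef_rot: [[0.98, -0.198, 0.0], [-0.198, -0.98, -0.0], [0.0, 0.0, -1.0]]
wrist_force: [-0.1, 0.3, 0.4]
opening: 0.004
grasp_force: 0.0
[531.7903018    4.31716857 311.40732212] [-0.54127188 -0.43376597  0.50312665]
```

View pics/w8.png

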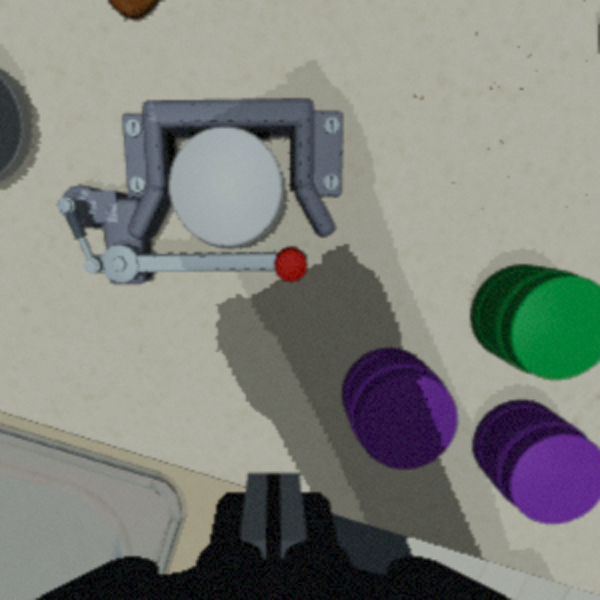

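The final view shows the jar home in the holder at (225,187). The lever lies straight across its front (pivot (120,264), grip (291,264)) at a holder angle of -90°, which is shut. The purple and green jars have not moved and the robot touches nothing.

```bash
python3 -c "
from h import *
print(job.finish_job())"
```

```text
the job is handed in; nothing more can be done
None
```

I pushed the white jar home into the holder, snapped the lever shut across its front without disturbing anything else, and handed the job in; the jar push peaked at about 105 N on the wrist at the last reading, under the 120 N limit.

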